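# Correct the set of measuring cylinders

## Task

The four-bay metal tray is a class set and should hold four identical measuring cylinders, but one bay holds a wrong piece. Move the wrong piece to a free bay of the three-bay stock tray, and stand the spare measuring cylinder from the stock tray in the bay it left. Set both down upright on the tray floors, without dropping them, and leave all the other pieces standing in their bays.

Things in the scene. Friction and masses are not known exactly. Their poses are not given: they have to be found in the camera images.
- kit: set tray, fixed: open aluminium tray 74 mm (x) by 284 mm (y) by 34 mm high, walls 4 mm, with a row of four bays along its y axis, each 66 by 66 mm inside, at y = -105, -35, +35 and +105 mm from the tray's origin. Origin: centre of the tray's underside, which stands 4 mm above the worktop; the inner floor is 4 mm above the origin; z up
- stock: stock tray, fixed: the same tray with three bays (74 by 214 by 34 mm), at y = -70, 0 and +70 mm from its origin, 66 by 66 mm inside. Origin: centre of its underside, 4 mm above the worktop; inner floor 4 mm above the origin; z up
- cylinder_a_mid (a point): plain glass graduated measuring cylinder, 125 mm tall: round tube 25 mm in diameter from 18 mm above its underside up to the rim, on a six-sided foot 40 mm across; 60 g. The point is on its axis half-way up (62.5 mm above its underside); z along the axis, up. It belongs to the set and stands in one of the set tray's bays
- cylinder_b_mid (a point): plain glass graduated measuring cylinder, 125 mm tall: round tube 25 mm in diameter from 18 mm above its underside up to the rim, on a six-sided foot 40 mm across; 60 g. The point is on its axis half-way up (62.5 mm above its underside); z along the axis, up. It belongs to the set and stands in one of the set tray's bays
- cylinder_c_mid (a point): plain glass graduated measuring cylinder, 125 mm tall: round tube 25 mm in diameter from 18 mm above its underside up to the rim, on a six-sided foot 40 mm across; 60 g. The point is on its axis half-way up (62.5 mm above its underside); z along the axis, up. It belongs to the set and stands in one of the set tray's bays
- cylinder_d_mid (a point): plain glass graduated measuring cylinder, 125 mm tall: round tube 25 mm in diameter from 18 mm above its underside up to the rim, on a six-sided foot 40 mm across; 60 g. The point is on its axis half-way up (62.5 mm above its underside); z along the axis, up. It is the spare and stands in one of the stock tray's bays
- bottle_a_mid (a point): clear dropping bottle with a black rubber bulb, 100 mm tall: body 33 mm in diameter up to 55 mm, then the narrow cap and bulb, to be gripped as a 14 mm square (sides along its own x and y) from 55 to 100 mm above the underside; 60 g. The point is on its axis half-way up (50 mm above its underside); z along the axis, up; x roughly along the x of the tray it stands in. It stands in one of the set tray's bays
- bottle_b_mid (a point): clear dropping bottle with a black rubber bulb, 100 mm tall: body 33 mm in diameter up to 55 mm, then the narrow cap and bulb, to be gripped as a 14 mm square (sides along its own x and y) from 55 to 100 mm above the underside; 60 g. The point is on its axis half-way up (50 mm above its underside); z along the axis, up; x roughly along the x of the tray it stands in. It stands in one of the stock tray's bays and belongs there
- free_bay_floor (a point): centre of the floor of the stock tray bay that is empty at the start

How it is judged:
At the end, for the whole second after the job is handed in: All four measuring cylinders stand in the set tray and both dropping bottles in the stock tray: each within the tray's bays, its underside within 6 mm of the tray floor, upright to 0.12 rad and at rest (under 20 mm/s) (x of cylinder_a_mid in the frame of kit between -0.025 and 0.025 m and y of cylinder_a_mid in the frame of kit between -0.14 and 0.14 m and z of cylinder_a_mid in the frame of kit between 0.0605 and 0.0725 m and angle between each of cylinder_a_mid, cylinder_b_mid, cylinder_c_mid, cylinder_d_mid, bottle_a_mid, bottle_b_mid's own z axis and vertical below 0.12 rad and linear speed of each of cylinder_a, cylinder_b, cylinder_c, cylinder_d, bottle_a, bottle_b below 0.02 m/s and x of cylinder_b_mid in the frame of kit between -0.025 and 0.025 m and y of cylinder_b_mid in the frame of kit between -0.14 and 0.14 m and z of cylinder_b_mid in the frame of kit between 0.0605 and 0.0725 m and x of cylinder_c_mid in the frame of kit between -0.025 and 0.025 m and y of cylinder_c_mid in the frame of kit between -0.14 and 0.14 m and z of cylinder_c_mid in the frame of kit between 0.0605 and 0.0725 m and x of cylinder_d_mid in the frame of kit between -0.025 and 0.025 m and y of cylinder_d_mid in the frame of kit between -0.14 and 0.14 m and z of cylinder_d_mid in the frame of kit between 0.0605 and 0.0725 m and x of bottle_a_mid in the frame of stock between -0.025 and 0.025 m and y of bottle_a_mid in the frame of stock between -0.105 and 0.105 m and z of bottle_a_mid in the frame of stock between 0.048 and 0.06 m and x of bottle_b_mid in the frame of stock between -0.025 and 0.025 m and y of bottle_b_mid in the frame of stock between -0.105 and 0.105 m and z of bottle_b_mid in the frame of stock between 0.048 and 0.06 m); the robot touches nothing.
It fails at once if the wrong piece or the spare is let go in the air, more than 30 mm above the tray floor ((contact force between bottle_a and anything else below 0.001 N and height (world z) of bottle_a_mid above 0.088 m) or (contact force between cylinder_d and anything else below 0.001 N and height (world z) of cylinder_d_mid above 0.1005 m)).
It fails at once if a piece that should stay is tipped (over 0.5 rad) or taken from its bay (moved over 45 mm) (angle between any of cylinder_a_mid, cylinder_b_mid, cylinder_c_mid, bottle_b_mid's own z axis and vertical above 0.5 rad or distance of any of cylinder_a_mid, cylinder_b_mid, cylinder_c_mid, bottle_b_mid from where it was at the start of the episode above 0.045 m).
It also fails if it takes over 61 s, if anything falls off the work surface, if the arm or the gripper's body presses on something with over 40 N, if the wrist force passes 120 N, or if a joint passes its speed limit or range.

## Robot

A 7-joint arm with a two-finger parallel gripper is mounted at the origin on a cart in front of the work surface, level with it; the furniture and walls round the work are solid. World frame = base frame: x ahead of the robot, y to its left, z up, the work surface at z = 0. Lengths are in m, angles in rad, forces in N, time in s.
With the tool pointing down it reaches from about 0.425 to 0.875 m from the base axis. Payload 4.7 kg.
Tool frame: the origin (TCP) lies at the very end of the fingers, on their centre line; the grasp point (between the pads) lies 19 mm behind it (grip_point_offset is the distance from the TCP to the grasp point, in m); x points along the fingers, z is the direction in which the jaws open and shut, and the axes are right-handed (so a half turn about x gives the same grasp; the last joint's range is limited). The gripper opens to 87 mm and grips with 3 to 60 N. Pads are 19 mm wide; open, the fingers measure 117 mm over their backs; the gripper's body (75 mm by 190 mm) begins 51 mm behind the grasp point.
Start: joints at [1.184, 0.321, -0.07, 1.45, 0.023, 1.371, -0.057], TCP at [0.254, -0.599, 0.223] pointing down, gripper open.
Joint ranges: [-2.86, 2.86], [-0.3, 2.09], [-1.38, 1.24], [0.06, 2.45], [-1.56, 4.7], [0.09, 2.05], [-2.69, 2.69]. Speed limits (rad/s): [2.57, 2.57, 3.14, 3.14, 3.14, 3.14, 3.14].

## Interface

Orientations are given as a rotation vector (axis times angle).
In Python, from bench import get_state, get_image, calibration, close_job, grip_point_offset gives the robot as it stands.
- The arm moves only by the tool play_rows, never from a script. Its argument "targets" is a list of rows, each an object with "claw": the closure, from 0 (fully open) to 1 (shut); "linear": the shift along the tool's x, y, z as a fraction of full scale, a list of three; "rotation": the turn, a rotation vector about the tool's x, y, z as a fraction of full scale, a list of three. In form: [{"claw": claw, "linear": [x, y, z], "rotation": [wx, wy, wz]}, ...]. A call has 1 to 10 rows; each row shifts and turns the pose as measured when the row begins, along the tool's axes as they then stand; what a row does not reach is not made up. Full scale, the value 1, is 2.5 cm for a shift and 90 degrees for a turn. A row lasts 1/12 s, in which the tool goes at most 41.7 mm and 7.16 degrees, less where a joint would pass 70% of its speed; a pose out of reach is approached as far as the arm can. A call with a number of a shift or a turn outside -1 to 1 is refused whole. A call with a gripper value outside its range is refused whole. The fingers move at their own pace and stop on an object; "newtons" is the grip in N (left out, the last holds). Time passes only in rows, so rows that do not move let the fingers close. It gives the time, the measured TCP pose, the force and the opening at its end, in the units of the state.
- get_state(): the state, without advancing time (a new reading comes with each control period).
- get_image(name): name is "scene" or "top" or "wrist"; returns the picture (480x640x3 uint8, blue, green, red); there is no depth.
- calibration(name): a dict with "fx", "fy", "cx", "cy" (pixels), "rvec" (rotation vector, rad) and "tvec" (3), from world to camera coordinates, as OpenCV has them; the wrist camera has in their place "hand_eye" (4x4, takes a point from camera to tool coordinates, whose origin is the TCP and whose axes are the tool frame's). Camera axes: x right, y down, z forward; pixel columns grow to the right and rows downward; lengths in m; the calibration is good to about 2 mm. A picture is of the moment at which its call begins: read the wrist's pose just before it. calibration takes no time and is no camera call.
- close_job(): hands the job in, once; it reports no verdict.
The state is a dict: "time": time; "joint_positions": joint angles; "qd": joint speeds; "joint_torque": joint torques, N m; "position": TCP position; "tool_rot": TCP orientation; "ft_force": force on the tool from outside, world axes, zero at the start; "torque": the same for the moment, N m; "grip_width": opening from 0.0 (shut) to 1.0 (fully open).
Only numpy, scipy, OpenCV 4.12 (cv2) and the standard library are available. Lean on these libraries where they do the work, as an engineer would, in place of code of your own. Each camera call takes 0.05 s, during which the arm holds its last target. There are 200 camera calls.

## Working session

There is one attempt and no reset: what is moved stays moved. The work goes in short steps, Python scripts to look and compute and a tool call to move; the robot and the scene stay as the last step left them, time stands still between calls to the robot, and variables do not carry over. Pictures are saved under pics/ and viewed, about 8 in all and at most 12, crops included, and the job is handed in when it is done.

Besides the shell and the picture viewer there is one more tool, called as name(argument=value, ...) on one line, values as JSON. play_rows: Moves the arm, as the interface text tells. Shift numbers are shares of 2.5 cm and turn numbers shares of 90 degrees, none past 1 either way. Its arguments: {"type":"object","properties":{"targets":{"type":"array"},"newtons":{"type":"number"}},"required":["targets"]}

```bash
mkdir -p pics
python3 - <<'E'
from bench import *
import cv2
print(get_state()); print(grip_point_offset)
for n in ("scene","top","wrist"):
    print(n,calibration(n))
for n in ("scene","top"):
    cv2.imwrite(f"pics/{n}0.png",get_image(n))
E
```

```text
{'time': 0.0, 'joint_positions': array([ 1.18407773,  0.32181203, -0.07008171,  1.45166286,  0.02264319,
        1.37077066, -0.05689343]), 'qd': array([-1.41698355e-05, -7.81346219e-04,  8.36476804e-04, -8.00185358e-04,
       -9.67786946e-04,  2.98540086e-04, -3.14774179e-04]), 'joint_torque': array([-1.34168960e-03, -4.91291285e+01, -4.04707426e-01, -3.12528706e+01,
       -6.38995506e-02,  4.36739030e-02,  1.82643525e-04]), 'position': array([ 0.25334033, -0.5980128 ,  0.22147471]), 'tool_rot': array([ 0.9100185 ,  1.37425351, -0.90851815]), 'ft_force': array([ 0.09717511, -0.17699592,  0.0213951 ]), 'torque': array([ 0.04713789,  0.03427048, -0.04133363]), 'grip_width': 1.0007482580340505}
0.0187
scene {'fx': 577.8519673607784, 'fy': 577.8519673607784, 'cx': 320.81020109917216, 'cy': 241.44576247937962, 'rvec': array([ 0.84670321, -2.48222354,  1.15897245]), 'tvec': array([0.37870349, 0.26163174, 0.9915749 ])}
top {'fx': 478.3625781504443, 'fy': 478.3625781504443, 'cx': 317.8982078714503, 'cy': 242.13560958804428, 'rvec': array([ 2.15258875, -2.21205148,  0.10543379]), 'tvec': array([0.01523226, 0.49249192, 0.92046863])}
wrist {'fx': 387.9567051021733, 'fy': 387.9567051021733, 'cx': 322.1125282660931, 'cy': 242.09438906762335, 'hand_eye': array([[-4.38164370e-04, -2.51829000e-01,  9.67771648e-01,
        -1.61267131e-01],
       [-2.99635272e-04, -9.67771664e-01, -2.51829140e-01,
         6.89733229e-02],
       [ 9.99999859e-01, -4.00321078e-04,  3.48586211e-04,
        -5.61763368e-04],
       [ 0.00000000e+00,  0.00000000e+00,  0.00000000e+00,
         1.00000000e+00]])}
```

View pics/scene0.png

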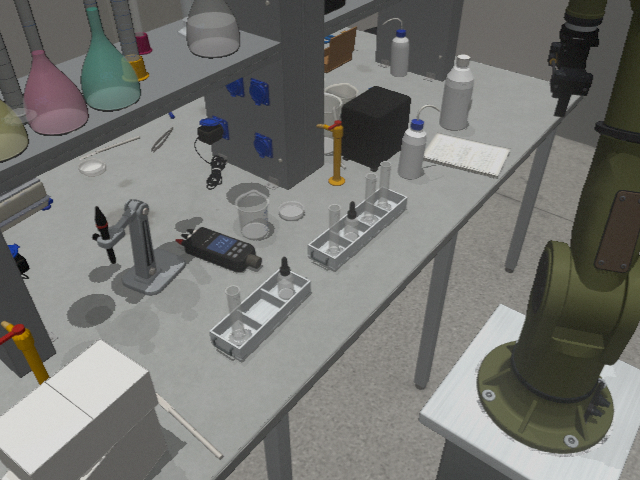

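View pics/top0.png

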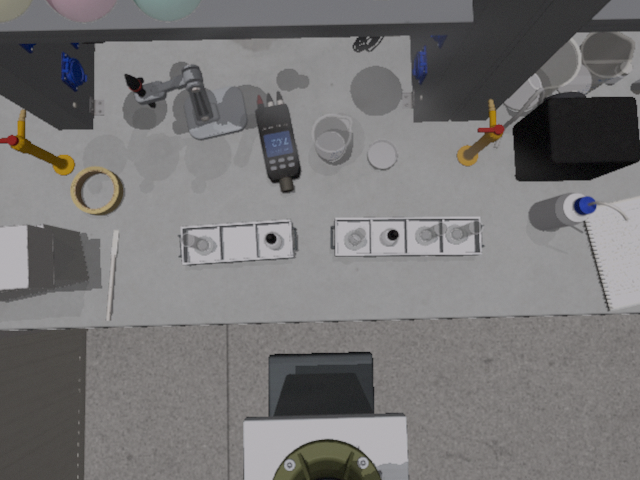

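The trays are clear in both views. In the top view the stock tray is at px (180–295, 222–265): cylinder on the left, middle bay empty, bottle on the right. The set tray is at (333–481, 217–257), with the wrong bottle second from the left at about (391, 236).

```bash
cat > h.py <<'E'
import numpy as np, cv2
from bench import *
from scipy.spatial.transform import Rotation as R
def cam(n, s=None):
    c=calibration(n); K=np.array([[c['fx'],0,c['cx']],[0,c['fy'],c['cy']],[0,0,1]])
    if 'rvec' in c:
        r=R.from_rotvec(c['rvec']).as_matrix().T; return K,r,-r@c['tvec']
    s=s or get_state(); T=R.from_rotvec(s['tool_rot']).as_matrix(); H=c['hand_eye']
    return K,T@H[:3,:3],s['position']+T@H[:3,3]
def ray(C,px,z):
    K,r,o=C; d=r@np.linalg.solve(K,[px[0],px[1],1]); return o+d*(z-o[2])/d[2]
def proj(C,p):
    K,r,o=C; q=K@(r.T@(np.asarray(p)-o)); return q[:2]/q[2]
E
python3 - <<'E'
from h import *
im=cv2.imread('pics/top0.png'); C=cam('top'); g=cv2.cvtColor(im,cv2.COLOR_BGR2GRAY)
print(g[245,320],g[240,240],C[2], R.from_rotvec(get_state()['tool_rot']).as_matrix().round(2).tolist())
m=(g>190).astype(np.uint8); m[:205]=0;m[275:]=0;m[:,:170]=0;m[:,490:]=0
m=cv2.morphologyEx(m,cv2.MORPH_CLOSE,np.ones((5,5)))
for c in cv2.findContours(m,0,2)[0]:
    if cv2.contourArea(c)<300: continue
    b=cv2.boxPoints(cv2.minAreaRect(c)); P=np.array([ray(C,p,.038) for p in b])
    print(b.round(1).tolist(),P[:,:2].round(4).tolist(),'ctr',P.mean(0).round(4),np.linalg.norm(np.diff(P,axis=0),axis=1).round(3))
d=(g<60).astype(np.uint8); 
n,l,s,ce=cv2.connectedComponentsWithStats(d[220:265,180:490])
for i in range(1,n):
    if s[i,4]>20: p=ce[i]+[180,220]; print(s[i],p,ray(C,p,.1))
v=cv2.resize(im[205:275,170:490],None,fx=2.5,fy=2.5,interpolation=cv2.INTER_CUBIC); cv2.imwrite('pics/crop1.png',v)
E
```

```text
150 179 [0.4120556  0.01290176 0.95921141] [[-0.0, 0.92, 0.39], [0.0, 0.39, -0.92], [-1.0, -0.0, -0.0]]
[208  10  10  10  79] [392.44303797 234.53164557] [ 0.49611947 -0.13237778  0.1       ]
[86 14 10  9 75] [270.56 238.12] [0.4954944  0.08784273 0.1       ]
```

View pics/crop1.png

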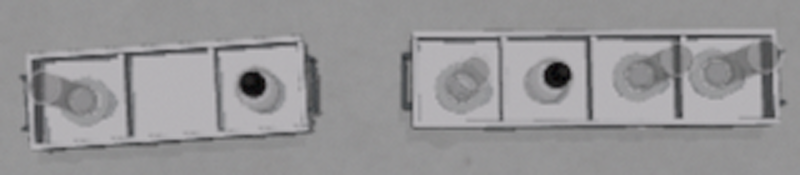

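Run:
```python
from h import *
im=cv2.imread('pics/top0.png'); C=cam('top'); S=cam('scene')
def w(p,z): return ray(C,(p[0]/2.5+170-.3,p[1]/2.5+205-.3),z)
K=[w(p,.038) for p in [(413,33),(777,30),(779,122),(413,127)]]
T=[w(p,.038) for p in [(27,54),(303,38),(309,128),(36,149)]]
for P in (K,T):
    P=np.array(P); ce=P.mean(0); u=(P[0]-P[1]+P[3]-P[2])/2; a=np.arctan2(-u[0],u[1])
    print(ce.round(4),'yaw',a, np.linalg.norm(P-np.roll(P,1,0),axis=1).round(3), [ (ce+R.from_euler('z',a).apply([0,y,0])).round(4)[:2].tolist() for y in ((-.105,-.035,.035,.105) if P is not None and ce[1]<0 else (-.07,0,.07))])
print('spare rim',w((44,87),.133),'foot',w((90,101),.015))
print('bulbA',w((557,74),.108),'bulbB',w((252,83),.108), 'free', w((171,93),.008))
st=get_state(); print(st['position'])
```

```text
[ 0.4988 -0.173   0.038 ] yaw -0.015740908679342098 [0.073 0.284 0.072 0.283] [[0.4972, -0.278], [0.4983, -0.208], [0.4994, -0.138], [0.5005, -0.068]]
[0.4966 0.1575 0.038 ] yaw 0.04083327219529575 [0.074 0.214 0.07  0.21 ] [[0.4995, 0.0876], [0.4966, 0.1575], [0.4938, 0.2275]]
spare rim [0.4937424  0.22887063 0.133     ] foot [0.49332409 0.22351289 0.015     ]
bulbA [ 0.49575079 -0.13114438  0.108     ] bulbB [0.49511494 0.08724443 0.108     ] free [0.49859239 0.16062012 0.008     ]
[ 0.25334596 -0.59804679  0.2215527 ]
```

```bash
cat >> h.py <<'E'
def plan(target, yaw, n):
    "rows (round numbers) from the present pose to target, tool down, tool z at yaw from world x"
    s=get_state(); A=R.from_rotvec(s['tool_rot']); G=R.from_matrix(np.array([[0,0,1],[0,1,0],[-1,0,0]],float))
    G=R.from_euler('z',yaw)*G
    rv=(A.inv()*G).as_rotvec()/n; d=(np.array(target)-s['position'])/n
    print('t',round(float(s['time']),2),'pos',s['position'].round(4),'rot left deg',np.degrees(rv*n).round(1))
    for i in range(n):
        T=A*R.from_rotvec(rv*i); print((T.inv().apply(d)/.025).round(2).tolist(),(rv/(np.pi/2)).round(3).tolist())
E
python3 -c "
from h import *
plan([.497,-.132,.225],-.016,26)"
```

```text
t 0.1 pos [ 0.2533 -0.598   0.2216] rot left deg [-66.1  -0.1  -0.1]
[-0.0, 0.62, -0.51] [-0.028, -0.0, -0.0]
[-0.0, 0.65, -0.49] [-0.028, -0.0, -0.0]
[-0.0, 0.67, -0.46] [-0.028, -0.0, -0.0]
[-0.0, 0.69, -0.43] [-0.028, -0.0, -0.0]
[-0.0, 0.71, -0.4] [-0.028, -0.0, -0.0]
[-0.0, 0.72, -0.36] [-0.028, -0.0, -0.0]
[-0.0, 0.74, -0.33] [-0.028, -0.0, -0.0]
[-0.0, 0.75, -0.3] [-0.028, -0.0, -0.0]
[-0.0, 0.76, -0.26] [-0.028, -0.0, -0.0]
[-0.0, 0.78, -0.23] [-0.028, -0.0, -0.0]
[-0.0, 0.79, -0.2] [-0.028, -0.0, -0.0]
[-0.0, 0.79, -0.16] [-0.028, -0.0, -0.0]
[-0.01, 0.8, -0.13] [-0.028, -0.0, -0.0]
[-0.01, 0.8, -0.09] [-0.028, -0.0, -0.0]
[-0.01, 0.81, -0.05] [-0.028, -0.0, -0.0]
[-0.01, 0.81, -0.02] [-0.028, -0.0, -0.0]
[-0.01, 0.81, 0.02] [-0.028, -0.0, -0.0]
[-0.01, 0.81, 0.05] [-0.028, -0.0, -0.0]
[-0.01, 0.8, 0.09] [-0.028, -0.0, -0.0]
[-0.01, 0.8, 0.12] [-0.028, -0.0, -0.0]
[-0.01, 0.79, 0.16] [-0.028, -0.0, -0.0]
[-0.01, 0.79, 0.2] [-0.028, -0.0, -0.0]
[-0.01, 0.78, 0.23] [-0.028, -0.0, -0.0]
[-0.01, 0.76, 0.26] [-0.028, -0.0, -0.0]
[-0.01, 0.75, 0.3] [-0.028, -0.0, -0.0]
[-0.01, 0.74, 0.33] [-0.028, -0.0, -0.0]
```

play_rows(targets=[{"claw": 0,"linear": [0,0.62,-0.51],"rotation": [-0.028,0,0]},{"claw": 0,"linear": [0,0.65,-0.49],"rotation": [-0.028,0,0]},{"claw": 0,"linear": [0,0.67,-0.46],"rotation": [-0.028,0,0]},{"claw": 0,"linear": [0,0.69,-0.43],"rotation": [-0.028,0,0]},{"claw": 0,"linear": [0,0.71,-0.4],"rotation": [-0.028,0,0]},{"claw": 0,"linear": [0,0.72,-0.36],"rotation": [-0.028,0,0]},{"claw": 0,"linear": [0,0.74,-0.33],"rotation": [-0.028,0,0]},{"claw": 0,"linear": [0,0.75,-0.3],"rotation": [-0.028,0,0]},{"claw": 0,"linear": [0,0.76,-0.26],"rotation": [-0.028,0,0]},{"claw": 0,"linear": [0,0.78,-0.23],"rotation": [-0.028,0,0]}])

```text
time: 0.93
position: [0.3438, -0.4121, 0.2149]
tool_rot: [0.566, 1.508, -0.559]
ft_force: [-0.1, -0.4, -0.1]
grip_width: 1.0
```

```bash
python3 -c "
from h import *
plan([.497,-.132,.225],-.016,18)"
```

```text
t 0.93 pos [ 0.3438 -0.4121  0.2149] rot left deg [-40.2  -0.7  -0.3]
[-0.02, 0.69, -0.15] [-0.025, -0.0, -0.0]
[-0.02, 0.7, -0.13] [-0.025, -0.0, -0.0]
[-0.02, 0.7, -0.1] [-0.025, -0.0, -0.0]
[-0.02, 0.71, -0.07] [-0.025, -0.0, -0.0]
[-0.02, 0.71, -0.04] [-0.025, -0.0, -0.0]
[-0.02, 0.71, -0.02] [-0.025, -0.0, -0.0]
[-0.02, 0.71, 0.01] [-0.025, -0.0, -0.0]
[-0.02, 0.71, 0.04] [-0.025, -0.0, -0.0]
[-0.02, 0.71, 0.07] [-0.025, -0.0, -0.0]
[-0.02, 0.7, 0.09] [-0.025, -0.0, -0.0]
[-0.02, 0.7, 0.12] [-0.025, -0.0, -0.0]
[-0.02, 0.69, 0.15] [-0.025, -0.0, -0.0]
[-0.02, 0.69, 0.18] [-0.025, -0.0, -0.0]
[-0.02, 0.68, 0.2] [-0.025, -0.0, -0.0]
[-0.02, 0.67, 0.23] [-0.025, -0.0, -0.0]
[-0.02, 0.66, 0.25] [-0.025, -0.0, -0.0]
[-0.02, 0.65, 0.28] [-0.025, -0.0, -0.0]
[-0.02, 0.64, 0.31] [-0.025, -0.0, -0.0]
```

play_rows(targets=[{"claw": 0,"linear": [-0.05,0.74,-0.16],"rotation": [-0.027,0,0]},{"claw": 0,"linear": [-0.05,0.75,-0.14],"rotation": [-0.027,0,0]},{"claw": 0,"linear": [-0.05,0.75,-0.1],"rotation": [-0.027,0,0]},{"claw": 0,"linear": [-0.05,0.76,-0.07],"rotation": [-0.027,0,0]},{"claw": 0,"linear": [-0.05,0.76,-0.04],"rotation": [-0.027,0,0]},{"claw": 0,"linear": [-0.05,0.76,-0.02],"rotation": [-0.027,0,0]},{"claw": 0,"linear": [-0.05,0.76,0.01],"rotation": [-0.027,0,0]},{"claw": 0,"linear": [-0.05,0.76,0.04],"rotation": [-0.027,0,0]},{"claw": 0,"linear": [-0.05,0.76,0.07],"rotation": [-0.027,0,0]}])

```text
time: 1.68
position: [0.4295, -0.2427, 0.2282]
tool_rot: [0.237, 1.568, -0.227]
ft_force: [0.4, -0.0, 0.8]
grip_width: 1.001
```

```bash
python3 -c "
from h import *
plan([.497,-.132,.225],-.016,9)"
```

```text
t 1.68 pos [ 0.4295 -0.2427  0.2282] rot left deg [-16.   -0.6  -0.3]
[0.02, 0.56, 0.14] [-0.02, -0.001, -0.0]
[0.02, 0.55, 0.16] [-0.02, -0.001, -0.0]
[0.01, 0.55, 0.18] [-0.02, -0.001, -0.0]
[0.01, 0.54, 0.2] [-0.02, -0.001, -0.0]
[0.01, 0.54, 0.21] [-0.02, -0.001, -0.0]
[0.01, 0.53, 0.23] [-0.02, -0.001, -0.0]
[0.01, 0.52, 0.24] [-0.02, -0.001, -0.0]
[0.01, 0.51, 0.26] [-0.02, -0.001, -0.0]
[0.01, 0.51, 0.28] [-0.02, -0.001, -0.0]
```

play_rows(targets=[{"claw": 0,"linear": [0,0.56,0.14],"rotation": [-0.02,-0.001,0]},{"claw": 0,"linear": [0,0.55,0.16],"rotation": [-0.02,-0.001,0]},{"claw": 0,"linear": [0,0.55,0.18],"rotation": [-0.02,-0.001,0]},{"claw": 0,"linear": [0,0.54,0.2],"rotation": [-0.02,-0.001,0]},{"claw": 0,"linear": [0,0.54,0.22],"rotation": [-0.02,-0.001,0]},{"claw": 0,"linear": [0,0.53,0.24],"rotation": [-0.02,-0.001,0]},{"claw": 0,"linear": [0,0.52,0.26],"rotation": [-0.02,0,0]},{"claw": 0,"linear": [0,0.51,0.28],"rotation": [-0.02,0,0]},{"claw": 0,"linear": [0,0.4,0.3],"rotation": [-0.02,0,0]},{"claw": 0,"linear": [0,0,0],"rotation": [0,0,0]}])

```text
time: 2.52
position: [0.506, -0.1171, 0.229]
tool_rot: [-0.016, 1.568, 0.027]
ft_force: [-0.6, 0.5, 0.3]
grip_width: 0.999
```

Run:
```python
from h import *
plan([.497,-.132,.225],-.016,1)
s=get_state(); im=get_image('wrist'); cv2.imwrite('pics/w1.png',im); C=cam('wrist',s)
print('expect bulb',proj(C,[.4965,-.132,.108]),'foot ctr',proj(C,[.4965,-.132,.008]))
```

```text
t 2.52 pos [ 0.506  -0.1171  0.229 ] rot left deg [ 2.5  0.2 -0.4]
[0.15, -0.59, -0.38] [0.027, 0.002, -0.004]
expect bulb [308.29791899 256.29630378] foot ctr [311.35843708 228.41467956]
```

View pics/w1.png

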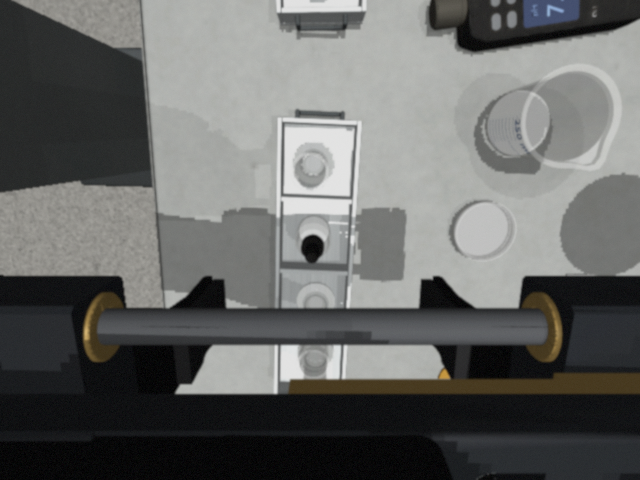

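The wrist view shows the bulb at px (313, 247), a few px from where I predicted it. I'll measure it.

Run:
```python
from h import *
im=cv2.imread('pics/w1.png'); C=cam('wrist')
g=cv2.cvtColor(im,cv2.COLOR_BGR2GRAY)[225:270,290:340]
n,l,s,c=cv2.connectedComponentsWithStats((g<50).astype(np.uint8))
i=1+s[1:,4].argmax(); p=c[i]+[290,225]; print(s[i],p)
for z in (.108,.095): print(ray(C,p,z))
# second view: top image ray
Ct=cam('top')
for z in (.108,.095): print('top',ray(Ct,(392.44,234.53),z))
print('kit near edge rim corners', [ray(C,q,.038).round(4).tolist() for q in ((277,119),(361,121))])
```

```text
[ 12  11  21  27 425] [311.98588235 247.96705882]
[ 0.49836491 -0.12663735  0.108     ]
[ 0.49813679 -0.1301585   0.095     ]
top [ 0.49533987 -0.13101977  0.108     ]
top [ 0.49661182 -0.13321779  0.095     ]
kit near edge rim corners [[0.4647, -0.0304, 0.038], [0.5377, -0.0303, 0.038]]
```

play_rows(targets=[{"claw": 0,"linear": [0.3,-0.3,-0.17],"rotation": [0.014,0.001,-0.002]},{"claw": 0,"linear": [0.6,-0.27,-0.17],"rotation": [0.014,0.001,-0.002]},{"claw": 0,"linear": [0.6,0,0],"rotation": [0,0,0]},{"claw": 0,"linear": [0.6,0,0],"rotation": [0,0,0]},{"claw": 0,"linear": [0.2,0,0],"rotation": [0,0,0]},{"claw": 0,"linear": [0,0,0],"rotation": [0,0,0]}])

```text
time: 3.07
position: [0.4932, -0.1418, 0.1671]
tool_rot: [0.025, 1.574, -0.032]
ft_force: [0.4, 0.0, 0.8]
grip_width: 1.0
```

```bash
python3 -c "
from h import *
plan([.4975,-.1315,.071],-.016,5)"
```

```text
t 3.07 pos [ 0.4932 -0.1418  0.1671] rot left deg [-1.2 -0.2  0.3]
[0.77, 0.09, 0.03] [-0.003, -0.0, 0.001]
[0.77, 0.09, 0.03] [-0.003, -0.0, 0.001]
[0.77, 0.09, 0.03] [-0.003, -0.0, 0.001]
[0.77, 0.08, 0.03] [-0.003, -0.0, 0.001]
[0.77, 0.08, 0.03] [-0.003, -0.0, 0.001]
```

play_rows(targets=[{"claw": 0,"linear": [0.3,0.2,0.08],"rotation": [-0.007,-0.001,0.001]},{"claw": 0,"linear": [0,0,0],"rotation": [0,0,0]},{"claw": 0,"linear": [0,0,0],"rotation": [0,0,0]},{"claw": 0,"linear": [0,0,0],"rotation": [0,0,0]}])

```text
time: 3.4
position: [0.4951, -0.1388, 0.1597]
tool_rot: [0.019, 1.572, -0.026]
ft_force: [0.8, 0.1, -0.7]
grip_width: 0.997
```

```bash
python3 -c "
from h import *
plan([.4975,-.1315,.071],-.016,1)"
```

```text
t 3.4 pos [ 0.4951 -0.1388  0.1597] rot left deg [-0.7 -0.1  0.3]
[3.54, 0.31, 0.09] [-0.008, -0.001, 0.003]
```

play_rows(targets=[{"claw": 0,"linear": [0.2,0.25,0.07],"rotation": [-0.006,-0.001,0.002]},{"claw": 0,"linear": [0.4,0.12,0.03],"rotation": [0,0,0]},{"claw": 0,"linear": [0.5,0,0],"rotation": [0,0,0]},{"claw": 0,"linear": [0,0,0],"rotation": [0,0,0]},{"claw": 0,"linear": [0,0,0],"rotation": [0,0,0]}])

```text
time: 3.82
position: [0.5001, -0.1277, 0.1318]
tool_rot: [0.011, 1.566, -0.015]
ft_force: [0.4, 0.6, -0.2]
grip_width: 0.998
```

```bash
python3 -c "
from h import *
plan([.4975,-.1315,.071],-.016,1)"
```

```text
t 3.82 pos [ 0.5001 -0.1277  0.1318] rot left deg [-0.   0.2  0.1]
[2.43, -0.15, -0.11] [-0.0, 0.003, 0.001]
```

play_rows(targets=[{"claw": 0,"linear": [0.3,-0.15,-0.1],"rotation": [0,0.003,0.001]},{"claw": 0,"linear": [0.5,0,0],"rotation": [0,0,0]},{"claw": 0,"linear": [0.5,0,0],"rotation": [0,0,0]},{"claw": 0,"linear": [0.4,0,0],"rotation": [0,0,0]},{"claw": 0,"linear": [0.1,0,0],"rotation": [0,0,0]},{"claw": 0,"linear": [0,0,0],"rotation": [0,0,0]},{"claw": 0,"linear": [0,0,0],"rotation": [0,0,0]}])

```text
time: 4.4
position: [0.4979, -0.1327, 0.0849]
tool_rot: [0.012, 1.57, -0.014]
ft_force: [0.6, -0.7, -0.5]
grip_width: 0.999
```

```bash
python3 -c "
from h import *
plan([.4975,-.1315,.071],-.016,1)"
```

```text
t 4.4 pos [ 0.4979 -0.1327  0.0849] rot left deg [-0.   0.   0.1]
[0.55, 0.05, -0.02] [-0.0, 0.0, 0.001]
```

play_rows(newtons=12, targets=[{"claw": 0,"linear": [0.3,0.03,0],"rotation": [0,0,0]},{"claw": 0,"linear": [0.25,0,0],"rotation": [0,0,0]},{"claw": 0,"linear": [0,0,0],"rotation": [0,0,0]},{"claw": 0.6,"linear": [0,0,0],"rotation": [0,0,0]},{"claw": 1,"linear": [0,0,0],"rotation": [0,0,0]},{"claw": 1,"linear": [0,0,0],"rotation": [0,0,0]},{"claw": 1,"linear": [0,0,0],"rotation": [0,0,0]},{"claw": 1,"linear": [0,0,0],"rotation": [0,0,0]},{"claw": 1,"linear": [0,0,0],"rotation": [0,0,0]},{"claw": 1,"linear": [0,0,0],"rotation": [0,0,0]}])

```text
time: 5.23
position: [0.4998, -0.1325, 0.0721]
tool_rot: [0.011, 1.566, -0.015]
ft_force: [0.2, -0.6, -0.3]
grip_width: 0.554
```

play_rows(targets=[{"claw": 1,"linear": [0,0,0],"rotation": [0,0,0]},{"claw": 1,"linear": [0,0,0],"rotation": [0,0,0]},{"claw": 1,"linear": [0,0,0],"rotation": [0,0,0]}])

```text
time: 5.48
position: [0.5, -0.1326, 0.0724]
tool_rot: [0.011, 1.566, -0.015]
ft_force: [0.1, -0.9, 0.2]
grip_width: 0.323
```

play_rows(targets=[{"claw": 1,"linear": [0,0,-0.06],"rotation": [0,0,0]},{"claw": 1,"linear": [0,0,0],"rotation": [0,0,0]},{"claw": 1,"linear": [0,0,0],"rotation": [0,0,0]},{"claw": 1,"linear": [0,0,0],"rotation": [0,0,0]},{"claw": 1,"linear": [0,0,0],"rotation": [0,0,0]},{"claw": 1,"linear": [0,0,0],"rotation": [0,0,0]}])

```text
time: 5.98
position: [0.4984, -0.1325, 0.0723]
tool_rot: [0.011, 1.566, -0.015]
ft_force: [0.9, 0.9, 1.1]
grip_width: 0.166
```

play_rows(targets=[{"claw": 1,"linear": [-0.3,0,0],"rotation": [0,0,0]},{"claw": 1,"linear": [-0.6,0,0],"rotation": [0,0,0]},{"claw": 1,"linear": [-0.7,0,0],"rotation": [0,0,0]},{"claw": 1,"linear": [-0.7,0,0],"rotation": [0,0,0]},{"claw": 1,"linear": [-0.7,0,0],"rotation": [0,0,0]},{"claw": 1,"linear": [-0.7,0,0],"rotation": [0,0,0]},{"claw": 1,"linear": [-0.7,0,0],"rotation": [0,0,0]},{"claw": 1,"linear": [-0.7,0,0],"rotation": [0,0,0]},{"claw": 1,"linear": [-0.4,0,0],"rotation": [0,0,0]},{"claw": 1,"linear": [0,0,0],"rotation": [0,0,0]}])

```text
time: 6.82
position: [0.4955, -0.1309, 0.2183]
tool_rot: [0.011, 1.57, -0.013]
ft_force: [0.1, -0.8, -0.3]
grip_width: 0.168
```

```bash
python3 -c "
from h import *
plan([.497,.1575,.235],.041,18)"
```

```text
t 6.82 pos [ 0.4955 -0.1309  0.2183] rot left deg [-3.2  0.   0.1]
[-0.04, 0.64, -0.01] [-0.002, 0.0, 0.0]
[-0.04, 0.64, -0.0] [-0.002, 0.0, 0.0]
[-0.04, 0.64, -0.0] [-0.002, 0.0, 0.0]
[-0.04, 0.64, -0.0] [-0.002, 0.0, 0.0]
[-0.04, 0.64, 0.0] [-0.002, 0.0, 0.0]
[-0.04, 0.64, 0.0] [-0.002, 0.0, 0.0]
[-0.04, 0.64, 0.01] [-0.002, 0.0, 0.0]
[-0.04, 0.64, 0.01] [-0.002, 0.0, 0.0]
[-0.04, 0.64, 0.01] [-0.002, 0.0, 0.0]
[-0.04, 0.64, 0.01] [-0.002, 0.0, 0.0]
[-0.04, 0.64, 0.01] [-0.002, 0.0, 0.0]
[-0.04, 0.64, 0.02] [-0.002, 0.0, 0.0]
[-0.04, 0.64, 0.02] [-0.002, 0.0, 0.0]
[-0.04, 0.64, 0.02] [-0.002, 0.0, 0.0]
[-0.04, 0.64, 0.02] [-0.002, 0.0, 0.0]
[-0.04, 0.64, 0.02] [-0.002, 0.0, 0.0]
[-0.04, 0.64, 0.03] [-0.002, 0.0, 0.0]
[-0.04, 0.64, 0.03] [-0.002, 0.0, 0.0]
```

play_rows(targets=[{"claw": 1,"linear": [-0.5,0.2,0],"rotation": [-0.002,0,0]},{"claw": 1,"linear": [-0.3,0.4,0],"rotation": [-0.002,0,0]},{"claw": 1,"linear": [-0.03,0.64,0],"rotation": [-0.002,0,0]},{"claw": 1,"linear": [-0.03,0.64,0],"rotation": [-0.002,0,0]},{"claw": 1,"linear": [-0.03,0.64,0],"rotation": [-0.002,0,0]},{"claw": 1,"linear": [-0.03,0.64,0],"rotation": [-0.002,0,0]},{"claw": 1,"linear": [-0.03,0.64,0],"rotation": [-0.002,0,0]},{"claw": 1,"linear": [-0.03,0.64,0.01],"rotation": [-0.002,0,0]}])

```text
time: 7.48
position: [0.4928, -0.0162, 0.2386]
tool_rot: [-0.004, 1.578, 0.004]
ft_force: [0.0, 0.4, -0.5]
grip_width: 0.164
```

```bash
python3 -c "
from h import *
plan([.497,.1575,.235],.041,1)"
```

```text
t 7.48 pos [ 0.4928 -0.0162  0.2386] rot left deg [-2.1 -0.4 -0. ]
[0.14, 6.95, 0.2] [-0.023, -0.004, -0.0]
```

play_rows(targets=[{"claw": 1,"linear": [-0.02,0.7,0.03],"rotation": [-0.003,-0.001,0]},{"claw": 1,"linear": [-0.02,0.7,0.03],"rotation": [-0.003,-0.001,0]},{"claw": 1,"linear": [-0.02,0.7,0.03],"rotation": [-0.003,-0.001,0]},{"claw": 1,"linear": [-0.02,0.7,0.03],"rotation": [-0.003,0,0]},{"claw": 1,"linear": [-0.02,0.7,0.03],"rotation": [-0.003,0,0]},{"claw": 1,"linear": [0,0.7,0.03],"rotation": [-0.003,0,0]},{"claw": 1,"linear": [0,0.7,0.03],"rotation": [-0.003,0,0]},{"claw": 1,"linear": [0,0.7,0.02],"rotation": [-0.003,0,0]},{"claw": 1,"linear": [0,0.5,0],"rotation": [0,0,0]},{"claw": 1,"linear": [0,0.2,0],"rotation": [0,0,0]}])

```text
time: 8.32
position: [0.4855, 0.1586, 0.2332]
tool_rot: [-0.042, 1.586, 0.046]
ft_force: [0.0, 0.2, -1.0]
grip_width: 0.171
```

play_rows(targets=[{"claw": 1,"linear": [0,0,0],"rotation": [0,0,0]},{"claw": 1,"linear": [0,0,0],"rotation": [0,0,0]}])

```text
time: 8.48
position: [0.484, 0.1605, 0.232]
tool_rot: [-0.045, 1.589, 0.05]
ft_force: [0.9, -0.4, -0.1]
grip_width: 0.173
```

Run:
```python
from h import *
plan([.497,.1575,.235],.041,1)
s=get_state(); im=get_image('wrist'); C=cam('wrist',s); cv2.imwrite('pics/w2.png',im)
f=np.array([.4966,.1575,0]); a=R.from_euler('z',.041)
for y in (-.105,-.035,.035): print([proj(C,f+a.apply([x,y,.038])).round(0).tolist() for x in (-.035,.035)])
```

```text
t 8.48 pos [0.484  0.1605 0.232 ] rot left deg [ 1.1 -1.  -0.2]
[-0.13, -0.15, 0.51] [0.012, -0.012, -0.002]
[[301.0, 325.0], [371.0, 326.0]]
[[301.0, 258.0], [374.0, 259.0]]
[[302.0, 184.0], [379.0, 186.0]]
```

View pics/w2.png

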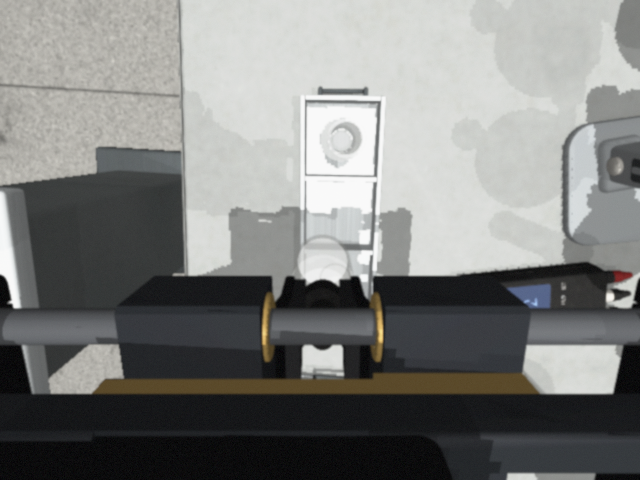

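The bottle hangs upright over the stock tray's middle bay, with bay dividers at rows about 180 and 247 and tray rails at columns 305 to 377. Next I correct x and start down.

play_rows(targets=[{"claw": 1,"linear": [0,0,0.4],"rotation": [0.006,-0.006,-0.001]},{"claw": 1,"linear": [0.3,-0.05,0.05],"rotation": [0.004,-0.004,-0.001]},{"claw": 1,"linear": [0.5,0,0],"rotation": [0,0,0]},{"claw": 1,"linear": [0.5,0,0],"rotation": [0,0,0]},{"claw": 1,"linear": [0.5,0,0],"rotation": [0,0,0]},{"claw": 1,"linear": [0.2,0,0],"rotation": [0,0,0]},{"claw": 1,"linear": [0,0,0],"rotation": [0,0,0]},{"claw": 1,"linear": [0,0,0],"rotation": [0,0,0]}])

```text
time: 9.2
position: [0.4994, 0.1515, 0.1772]
tool_rot: [-0.025, 1.57, 0.02]
ft_force: [-0.9, 0.1, -0.8]
grip_width: 0.168
```

```bash
python3 -c "
from h import *
plan([.497,.159,.0735],.041,1)
s=get_state()
C=cam('wrist',s)"
```

```text
t 9.2 pos [0.4994 0.1515 0.1772] rot left deg [-0.7  0.   0.2]
[4.15, 0.31, -0.09] [-0.008, 0.0, 0.002]
```

play_rows(targets=[{"claw": 1,"linear": [0.3,0.2,-0.06],"rotation": [-0.006,0,0.002]},{"claw": 1,"linear": [0.5,0,0],"rotation": [0,0,0]},{"claw": 1,"linear": [0.5,0,0],"rotation": [0,0,0]},{"claw": 1,"linear": [0.4,0,0],"rotation": [0,0,0]},{"claw": 1,"linear": [0.1,0,0],"rotation": [0,0,0]},{"claw": 1,"linear": [0,0,0],"rotation": [0,0,0]},{"claw": 1,"linear": [0,0,0],"rotation": [0,0,0]}])

```text
time: 9.78
position: [0.4989, 0.1572, 0.1293]
tool_rot: [-0.029, 1.567, 0.031]
ft_force: [0.2, -0.0, -0.4]
grip_width: 0.167
```

```bash
python3 -c "
from h import *
plan([.497,.159,.0735],.041,1)"
```

```text
t 9.78 pos [0.4989 0.1572 0.1293] rot left deg [-0.2  0.2 -0. ]
[2.23, 0.07, -0.08] [-0.002, 0.002, -0.0]
```

play_rows(targets=[{"claw": 1,"linear": [0.3,0.06,-0.06],"rotation": [-0.002,0.002,0]},{"claw": 1,"linear": [0.5,0,0],"rotation": [0,0,0]},{"claw": 1,"linear": [0.5,0,0],"rotation": [0,0,0]},{"claw": 1,"linear": [0.2,0,0],"rotation": [0,0,0]},{"claw": 1,"linear": [0.1,0,0],"rotation": [0,0,0]},{"claw": 1,"linear": [0,0,0],"rotation": [0,0,0]},{"claw": 1,"linear": [0,0,0],"rotation": [0,0,0]}])

```text
time: 10.37
position: [0.4977, 0.1591, 0.0854]
tool_rot: [-0.032, 1.569, 0.034]
ft_force: [-0.7, -0.3, -0.6]
grip_width: 0.17
```

```bash
python3 -c "
from h import *
plan([.497,.159,.0735],.041,1)"
```

```text
t 10.37 pos [0.4977 0.1591 0.0854] rot left deg [ 0.   0.1 -0.1]
[0.48, -0.0, -0.03] [0.0, 0.001, -0.001]
```

play_rows(targets=[{"claw": 1,"linear": [0.2,0,0],"rotation": [0,0,0]},{"claw": 1,"linear": [0.2,0,0],"rotation": [0,0,0]},{"claw": 1,"linear": [0.05,0,0],"rotation": [0,0,0]},{"claw": 1,"linear": [0,0,0],"rotation": [0,0,0]},{"claw": 1,"linear": [0,0,0],"rotation": [0,0,0]}])

```text
time: 10.78
position: [0.4985, 0.1592, 0.0739]
tool_rot: [-0.031, 1.568, 0.033]
ft_force: [-0.6, 0.3, -0.5]
grip_width: 0.167
```

play_rows(targets=[{"claw": 1,"linear": [0.08,0,0],"rotation": [0,0,0]},{"claw": 1,"linear": [0.05,0,0],"rotation": [0,0,0]},{"claw": 1,"linear": [0,0,0],"rotation": [0,0,0]},{"claw": 1,"linear": [0,0,0],"rotation": [0,0,0]}])

```text
time: 11.12
position: [0.5004, 0.16, 0.073]
tool_rot: [-0.031, 1.564, 0.033]
ft_force: [0.0, 0.1, 0.4]
grip_width: 0.168
```

play_rows(targets=[{"claw": 1,"linear": [0.08,0,-0.05],"rotation": [0,0,0]},{"claw": 1,"linear": [0,0,0],"rotation": [0,0,0]},{"claw": 1,"linear": [0,0,0],"rotation": [0,0,0]}])

```text
time: 11.37
position: [0.5011, 0.1605, 0.0725]
tool_rot: [-0.03, 1.559, 0.034]
ft_force: [0.1, -0.0, 0.1]
grip_width: 0.167
```

play_rows(targets=[{"claw": 0.7,"linear": [0,0,0],"rotation": [0,0,0]},{"claw": 0.5,"linear": [0,0,0],"rotation": [0,0,0]},{"claw": 0.3,"linear": [0,0,0],"rotation": [0,0,0]},{"claw": 0.2,"linear": [0,0,0],"rotation": [0,0,0]},{"claw": 0,"linear": [0,0,0],"rotation": [0,0,0]},{"claw": 0,"linear": [0,0,0],"rotation": [0,0,0]},{"claw": 0,"linear": [0,0,0],"rotation": [0,0,0]},{"claw": 0,"linear": [0,0,0],"rotation": [0,0,0]}])

```text
time: 12.03
position: [0.5, 0.1601, 0.0712]
tool_rot: [-0.031, 1.561, 0.034]
ft_force: [-0.0, -0.2, -0.7]
grip_width: 0.689
```

play_rows(targets=[{"claw": 0,"linear": [-0.3,0,0],"rotation": [0,0,0]},{"claw": 0,"linear": [-0.6,0,0],"rotation": [0,0,0]},{"claw": 0,"linear": [-0.8,0,0],"rotation": [0,0,0]},{"claw": 0,"linear": [-0.8,0,0],"rotation": [0,0,0]},{"claw": 0,"linear": [-0.8,0,0],"rotation": [0,0,0]},{"claw": 0,"linear": [-0.8,0,0],"rotation": [0,0,0]},{"claw": 0,"linear": [-0.6,0,0],"rotation": [0,0,0]},{"claw": 0,"linear": [-0.2,0,0],"rotation": [0,0,0]},{"claw": 0,"linear": [0,0,0],"rotation": [0,0,0]}])

```text
time: 12.78
position: [0.4978, 0.1606, 0.2022]
tool_rot: [-0.032, 1.562, 0.036]
ft_force: [0.0, 0.4, 0.2]
grip_width: 0.999
```

Run:
```python
from h import *
plan([.4938,.228,.22],.041,1)
s=get_state(); im=get_image('wrist'); C=cam('wrist',s); cv2.imwrite('pics/w3.png',im)
print([proj(C,p).round(0).tolist() for p in ([.4938,.228,.133],[.4938,.228,.008],[.498,.159,.108])])
```

```text
t 12.78 pos [0.4978 0.1606 0.2022] rot left deg [ 0.1  0.5 -0.1]
[-0.71, 2.7, -0.04] [0.001, 0.005, -0.001]
[[319.0, 144.0], [319.0, 143.0], [321.0, 248.0]]
```

View pics/w3.png

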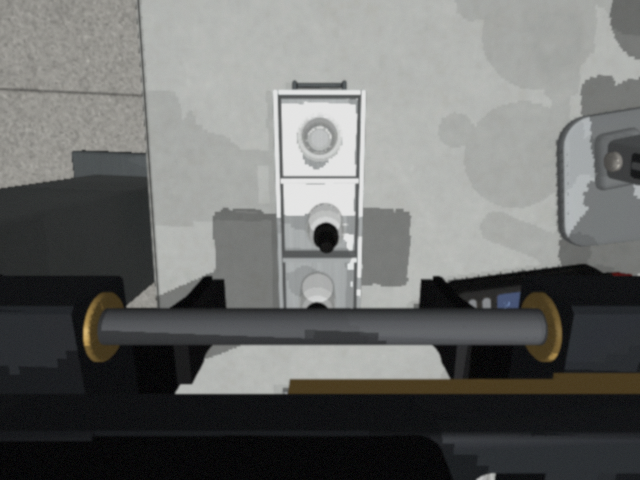

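Bottle A stands upright in the middle stock bay (bulb at px (325, 238)). The spare's rim is at (320, 136). I go over it next.

play_rows(targets=[{"claw": 0,"linear": [0,0.4,0],"rotation": [0,0.003,0]},{"claw": 0,"linear": [0,0.6,0],"rotation": [0,0.002,0]},{"claw": 0,"linear": [0,0.6,-0.02],"rotation": [0,0,0]},{"claw": 0,"linear": [0,0.6,-0.02],"rotation": [0,0,0]},{"claw": 0,"linear": [0,0.3,0],"rotation": [0,0,0]},{"claw": 0,"linear": [0,0,0],"rotation": [0,0,0]},{"claw": 0,"linear": [0,0,0],"rotation": [0,0,0]}])

```text
time: 13.42
position: [0.4905, 0.222, 0.1943]
tool_rot: [-0.034, 1.582, 0.031]
ft_force: [-0.5, 0.1, -0.3]
grip_width: 1.0
```

```bash
python3 -c "
from h import *
plan([.494,.230,.079],.041,1)"
```

```text
t 13.42 pos [0.4905 0.222  0.1943] rot left deg [ 0.  -0.6  0.1]
[4.61, 0.32, 0.21] [0.0, -0.007, 0.001]
```

play_rows(targets=[{"claw": 0,"linear": [0,0.3,0.18],"rotation": [0,-0.007,0]},{"claw": 0,"linear": [0.3,0.06,0],"rotation": [0,0,0]},{"claw": 0,"linear": [0.6,0,0],"rotation": [0,0,0]},{"claw": 0,"linear": [0.3,0,0],"rotation": [0,0,0]},{"claw": 0,"linear": [0,0,0],"rotation": [0,0,0]},{"claw": 0,"linear": [0,0,0],"rotation": [0,0,0]}])

```text
time: 13.92
position: [0.4957, 0.2282, 0.1606]
tool_rot: [-0.032, 1.571, 0.026]
ft_force: [-0.8, -0.0, -0.2]
grip_width: 1.003
```

```bash
python3 -c "
from h import *
plan([.494,.230,.079],.041,1)"
```

```text
t 13.92 pos [0.4957 0.2282 0.1606] rot left deg [-0.2 -0.   0.2]
[3.27, 0.09, -0.06] [-0.003, -0.0, 0.002]
```

play_rows(targets=[{"claw": 0,"linear": [0.4,0.07,-0.05],"rotation": [-0.003,0,0.002]},{"claw": 0,"linear": [0.6,0,0],"rotation": [0,0,0]},{"claw": 0,"linear": [0.6,0,0],"rotation": [0,0,0]},{"claw": 0,"linear": [0.6,0,0],"rotation": [0,0,0]},{"claw": 0,"linear": [0.4,0,0],"rotation": [0,0,0]},{"claw": 0,"linear": [0.2,0,0],"rotation": [0,0,0]},{"claw": 0,"linear": [0,0,0],"rotation": [0,0,0]},{"claw": 0,"linear": [0,0,0],"rotation": [0,0,0]}])

```text
time: 14.58
position: [0.4962, 0.2297, 0.0879]
tool_rot: [-0.031, 1.567, 0.032]
ft_force: [0.3, -0.1, -0.1]
grip_width: 0.996
```

```bash
python3 -c "
from h import *
plan([.494,.230,.079],.041,1)"
```

```text
t 14.58 pos [0.4962 0.2297 0.0879] rot left deg [-0.   0.2 -0. ]
[0.36, 0.02, -0.09] [-0.0, 0.002, -0.0]
```

play_rows(newtons=12, targets=[{"claw": 0,"linear": [0.3,0.02,-0.09],"rotation": [0,0.002,0]},{"claw": 0.5,"linear": [0.05,0,0],"rotation": [0,0,0]},{"claw": 1,"linear": [0,0,0],"rotation": [0,0,0]},{"claw": 1,"linear": [0,0,0],"rotation": [0,0,0]},{"claw": 1,"linear": [0,0,0],"rotation": [0,0,0]},{"claw": 1,"linear": [0,0,0],"rotation": [0,0,0]},{"claw": 1,"linear": [0,0,0],"rotation": [0,0,0]},{"claw": 1,"linear": [0,0,0],"rotation": [0,0,0]},{"claw": 1,"linear": [0,0,0],"rotation": [0,0,0]},{"claw": 1,"linear": [0,0,0],"rotation": [0,0,0]}])

```text
time: 15.42
position: [0.4961, 0.2312, 0.0816]
tool_rot: [-0.03, 1.564, 0.033]
ft_force: [0.5, -0.8, 0.8]
grip_width: 0.404
```

play_rows(targets=[{"claw": 1,"linear": [0,0,0],"rotation": [0,0,0]},{"claw": 1,"linear": [0,0,0],"rotation": [0,0,0]},{"claw": 1,"linear": [0,0,0],"rotation": [0,0,0]},{"claw": 1,"linear": [0,0,0],"rotation": [0,0,0]}])

```text
time: 15.75
position: [0.4958, 0.2311, 0.0814]
tool_rot: [-0.03, 1.565, 0.033]
ft_force: [-0.4, 0.6, -0.4]
grip_width: 0.283
```

play_rows(targets=[{"claw": 1,"linear": [-0.3,0,0],"rotation": [0,0,0]},{"claw": 1,"linear": [-0.6,0,0],"rotation": [0,0,0]},{"claw": 1,"linear": [-0.8,0,0],"rotation": [0,0,0]},{"claw": 1,"linear": [-0.8,0,0],"rotation": [0,0,0]},{"claw": 1,"linear": [-0.8,0,0],"rotation": [0,0,0]},{"claw": 1,"linear": [-0.8,0,0],"rotation": [0,0,0]},{"claw": 1,"linear": [-0.8,0,0],"rotation": [0,0,0]},{"claw": 1,"linear": [-0.8,0,0],"rotation": [0,0,0]},{"claw": 1,"linear": [-0.6,0,0],"rotation": [0,0,0]},{"claw": 1,"linear": [-0.2,-0.2,0],"rotation": [0,0,0]}])

```text
time: 16.58
position: [0.492, 0.2267, 0.2528]
tool_rot: [-0.034, 1.57, 0.036]
ft_force: [0.4, 1.3, -0.1]
grip_width: 0.278
```

```bash
python3 -c "
from h import *
plan([.498,-.1375,.25],-.016,20)"
```

```text
t 16.58 pos [0.492  0.2267 0.2528] rot left deg [ 3.5  0.  -0.1]
[0.0, -0.73, -0.02] [0.002, 0.0, -0.0]
[0.0, -0.73, -0.02] [0.002, 0.0, -0.0]
[0.0, -0.73, -0.02] [0.002, 0.0, -0.0]
[0.0, -0.73, -0.01] [0.002, 0.0, -0.0]
[0.0, -0.73, -0.01] [0.002, 0.0, -0.0]
[0.0, -0.73, -0.01] [0.002, 0.0, -0.0]
[0.0, -0.73, -0.01] [0.002, 0.0, -0.0]
[0.0, -0.73, -0.01] [0.002, 0.0, -0.0]
[0.0, -0.73, -0.0] [0.002, 0.0, -0.0]
[0.0, -0.73, -0.0] [0.002, 0.0, -0.0]
[0.01, -0.73, 0.0] [0.002, 0.0, -0.0]
[0.01, -0.73, 0.0] [0.002, 0.0, -0.0]
[0.01, -0.73, 0.01] [0.002, 0.0, -0.0]
[0.01, -0.73, 0.01] [0.002, 0.0, -0.0]
[0.01, -0.73, 0.01] [0.002, 0.0, -0.0]
[0.01, -0.73, 0.01] [0.002, 0.0, -0.0]
[0.01, -0.73, 0.01] [0.002, 0.0, -0.0]
[0.01, -0.73, 0.02] [0.002, 0.0, -0.0]
[0.01, -0.73, 0.02] [0.002, 0.0, -0.0]
[0.01, -0.73, 0.02] [0.002, 0.0, -0.0]
```

play_rows(targets=[{"claw": 1,"linear": [0,-0.4,0],"rotation": [0.002,0,0]},{"claw": 1,"linear": [0,-0.7,0],"rotation": [0.002,0,0]},{"claw": 1,"linear": [0,-0.73,0],"rotation": [0.002,0,0]},{"claw": 1,"linear": [0,-0.73,0],"rotation": [0.002,0,0]},{"claw": 1,"linear": [0,-0.73,0],"rotation": [0.002,0,0]},{"claw": 1,"linear": [0,-0.73,0],"rotation": [0.002,0,0]},{"claw": 1,"linear": [0,-0.73,0],"rotation": [0.002,0,0]},{"claw": 1,"linear": [0,-0.73,0],"rotation": [0.002,0,0]},{"claw": 1,"linear": [0,-0.73,0],"rotation": [0.002,0,0]}])

```text
time: 17.33
position: [0.4924, 0.061, 0.2474]
tool_rot: [-0.014, 1.577, 0.015]
ft_force: [0.1, 0.2, 0.4]
grip_width: 0.279
```

```bash
python3 -c "
from h import *
plan([.498,-.1375,.25],-.016,1)"
```

```text
t 17.33 pos [0.4924 0.061  0.2474] rot left deg [ 2.  -0.3 -0.1]
[-0.11, -7.94, 0.08] [0.022, -0.004, -0.001]
```

play_rows(targets=[{"claw": 1,"linear": [-0.02,-0.73,0.02],"rotation": [0.002,0,0]},{"claw": 1,"linear": [-0.02,-0.73,0.02],"rotation": [0.002,0,0]},{"claw": 1,"linear": [-0.02,-0.73,0.02],"rotation": [0.002,-0.001,0]},{"claw": 1,"linear": [-0.02,-0.73,0.02],"rotation": [0.002,-0.001,0]},{"claw": 1,"linear": [-0.02,-0.73,0.02],"rotation": [0.002,0,0]},{"claw": 1,"linear": [-0.02,-0.73,0.02],"rotation": [0.002,0,0]},{"claw": 1,"linear": [-0.02,-0.73,0.02],"rotation": [0.002,0,0]},{"claw": 1,"linear": [0,-0.65,0.02],"rotation": [0.002,0,0]},{"claw": 1,"linear": [0,-0.35,0],"rotation": [0.001,0,0]},{"claw": 1,"linear": [0,0,0],"rotation": [0,0,0]}])

```text
time: 18.17
position: [0.4849, -0.1144, 0.2393]
tool_rot: [0.022, 1.592, -0.022]
ft_force: [-0.1, 0.5, -1.3]
grip_width: 0.282
```

play_rows(targets=[{"claw": 1,"linear": [0,0,0],"rotation": [0,0,0]}])

```text
time: 18.25
position: [0.4841, -0.1146, 0.2385]
tool_rot: [0.023, 1.593, -0.022]
ft_force: [-0.1, 1.3, 0.3]
grip_width: 0.282
```

Run:
```python
from h import *
plan([.498,-.1375,.25],-.016,1)
s=get_state(); im=get_image('wrist'); C=cam('wrist',s); cv2.imwrite('pics/w4.png',im)
f=np.array([.4988,-.173,0]); a=R.from_euler('z',-.016)
for y in (0,.07,.14): print([proj(C,f+a.apply([x,y,.038])).round(0).tolist() for x in (-.035,.035)])
```

```text
t 18.25 pos [ 0.4841 -0.1146  0.2385] rot left deg [-0.7 -1.3 -0. ]
[-0.47, -0.9, 0.57] [-0.008, -0.015, -0.0]
[[308.0, 275.0], [379.0, 274.0]]
[[306.0, 204.0], [381.0, 204.0]]
[[304.0, 127.0], [383.0, 126.0]]
```

View pics/w4.png

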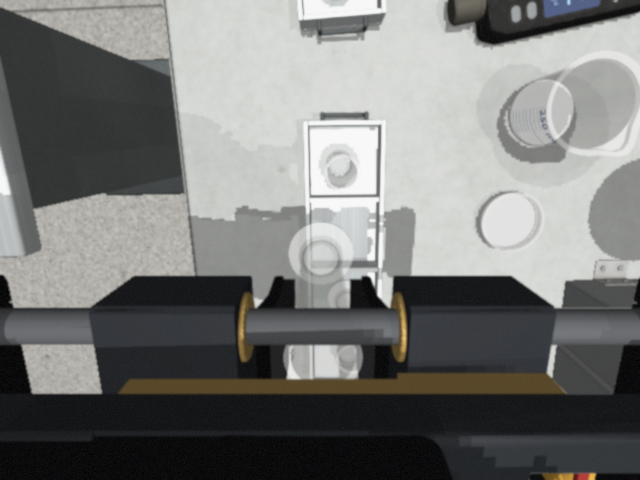

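The cylinder hangs over the set tray near the empty bay, with dividers at rows about 198 and 265 and rails at columns 306 to 382. I correct x and y, then descend.

play_rows(targets=[{"claw": 1,"linear": [0,-0.4,0.3],"rotation": [-0.005,-0.01,0]},{"claw": 1,"linear": [0,-0.3,0.15],"rotation": [-0.002,-0.005,0]},{"claw": 1,"linear": [0,0,0],"rotation": [0,0,0]},{"claw": 1,"linear": [0,0,0],"rotation": [0,0,0]}])

```text
time: 18.63
position: [0.4965, -0.1307, 0.2382]
tool_rot: [0.009, 1.567, -0.008]
ft_force: [-1.3, 0.1, 0.1]
grip_width: 0.276
```

```bash
python3 -c "
from h import *
plan([.4985,-.136,.0825],-.016,1)"
```

```text
t 18.63 pos [ 0.4965 -0.1307  0.2382] rot left deg [ 0.3  0.2 -0.1]
[6.23, -0.22, 0.06] [0.003, 0.002, -0.001]
```

play_rows(targets=[{"claw": 1,"linear": [0.3,-0.2,0.05],"rotation": [0.003,0.002,0]},{"claw": 1,"linear": [0.6,0,0],"rotation": [0,0,0]},{"claw": 1,"linear": [0.6,0,0],"rotation": [0,0,0]},{"claw": 1,"linear": [0.6,0,0],"rotation": [0,0,0]},{"claw": 1,"linear": [0.4,0,0],"rotation": [0,0,0]},{"claw": 1,"linear": [0.1,0,0],"rotation": [0,0,0]},{"claw": 1,"linear": [0,0,0],"rotation": [0,0,0]},{"claw": 1,"linear": [0,0,0],"rotation": [0,0,0]}])

```text
time: 19.3
position: [0.4992, -0.1351, 0.1692]
tool_rot: [0.011, 1.57, -0.01]
ft_force: [-0.2, 0.8, -0.6]
grip_width: 0.278
```

```bash
python3 -c "
from h import *
plan([.4985,-.136,.0825],-.016,1)"
```

```text
t 19.3 pos [ 0.4992 -0.1351  0.1692] rot left deg [ 0.2  0.1 -0.1]
[3.47, -0.04, -0.03] [0.002, 0.001, -0.001]
```

play_rows(targets=[{"claw": 1,"linear": [0.3,-0.03,-0.03],"rotation": [0.002,0.001,0]},{"claw": 1,"linear": [0.6,0,0],"rotation": [0,0,0]},{"claw": 1,"linear": [0.6,0,0],"rotation": [0,0,0]},{"claw": 1,"linear": [0.6,0,0],"rotation": [0,0,0]},{"claw": 1,"linear": [0.4,0,0],"rotation": [0,0,0]},{"claw": 1,"linear": [0.2,0,0],"rotation": [0,0,0]},{"claw": 1,"linear": [0,0,0],"rotation": [0,0,0]},{"claw": 1,"linear": [0,0,0],"rotation": [0,0,0]}])

```text
time: 19.97
position: [0.5026, -0.1375, 0.1026]
tool_rot: [0.012, 1.562, -0.016]
ft_force: [-0.4, 1.1, -1.0]
grip_width: 0.279
```

```bash
python3 -c "
from h import *
plan([.4985,-.136,.0815],-.016,1)"
```

```text
t 19.97 pos [ 0.5026 -0.1375  0.1026] rot left deg [-0.1  0.5  0.2]
[0.84, 0.06, -0.17] [-0.001, 0.005, 0.002]
```

play_rows(targets=[{"claw": 1,"linear": [0.3,0.04,-0.15],"rotation": [0,0.005,0.002]},{"claw": 1,"linear": [0.3,0,0],"rotation": [0,0,0]},{"claw": 1,"linear": [0.12,0,0],"rotation": [0,0,0]},{"claw": 1,"linear": [0,0,0],"rotation": [0,0,0]},{"claw": 1,"linear": [0,0,0],"rotation": [0,0,0]}])

```text
time: 20.38
position: [0.5001, -0.1369, 0.085]
tool_rot: [0.014, 1.567, -0.015]
ft_force: [0.6, -0.3, 0.4]
grip_width: 0.283
```

```bash
python3 -c "
from h import *
plan([.4985,-.136,.0812],-.016,1)"
```

```text
t 20.38 pos [ 0.5001 -0.1369  0.085 ] rot left deg [-0.1  0.2  0. ]
[0.15, 0.04, -0.07] [-0.001, 0.002, 0.0]
```

play_rows(targets=[{"claw": 1,"linear": [0.12,0,-0.05],"rotation": [0,0.002,0]},{"claw": 1,"linear": [0.08,0,0],"rotation": [0,0,0]},{"claw": 1,"linear": [0.03,0,0],"rotation": [0,0,0]},{"claw": 1,"linear": [0,0,0],"rotation": [0,0,0]},{"claw": 1,"linear": [0,0,0],"rotation": [0,0,0]}])

```text
time: 20.8
position: [0.4996, -0.1374, 0.0818]
tool_rot: [0.012, 1.57, -0.017]
ft_force: [-0.2, -0.3, -0.4]
grip_width: 0.279
```

play_rows(targets=[{"claw": 1,"linear": [0.05,0,0],"rotation": [0,0,0]},{"claw": 1,"linear": [0,0,0],"rotation": [0,0,0]},{"claw": 0.6,"linear": [0,0,0],"rotation": [0,0,0]},{"claw": 0.5,"linear": [0,0,0],"rotation": [0,0,0]},{"claw": 0.3,"linear": [0,0,0],"rotation": [0,0,0]},{"claw": 0,"linear": [0,0,0],"rotation": [0,0,0]},{"claw": 0,"linear": [0,0,0],"rotation": [0,0,0]},{"claw": 0,"linear": [0,0,0],"rotation": [0,0,0]},{"claw": 0,"linear": [0,0,0],"rotation": [0,0,0]},{"claw": 0,"linear": [0,0,0],"rotation": [0,0,0]}])

```text
time: 21.63
position: [0.5004, -0.1377, 0.0807]
tool_rot: [0.012, 1.568, -0.017]
ft_force: [0.3, -0.7, 0.3]
grip_width: 0.8
```

play_rows(targets=[{"claw": 0,"linear": [-0.3,0,0],"rotation": [0,0,0]},{"claw": 0,"linear": [-0.6,0,0],"rotation": [0,0,0]},{"claw": 0,"linear": [-0.8,0,0],"rotation": [0,0,0]},{"claw": 0,"linear": [-0.8,0,0],"rotation": [0,0,0]},{"claw": 0,"linear": [-0.8,0,0],"rotation": [0,0,0]},{"claw": 0,"linear": [-0.8,0,0],"rotation": [0,0,0]},{"claw": 0,"linear": [-0.8,0,0],"rotation": [0,0,0]},{"claw": 0,"linear": [-0.3,0,0],"rotation": [0,0,0]},{"claw": 0,"linear": [0,0,0],"rotation": [0,0,0]},{"claw": 0,"linear": [0,0,0],"rotation": [0,0,0]}])

```text
time: 22.47
position: [0.4994, -0.1363, 0.2195]
tool_rot: [0.011, 1.568, -0.016]
ft_force: [0.2, -0.2, -0.1]
grip_width: 0.999
```

Run:
```python
from h import *
s=get_state(); print(s['time'],s['position'],s['grip_width'])
w=get_image('wrist')[60:400,200:460]; t=get_image('scene')[140:370,190:430]
a=cv2.resize(t,(400,383)); b=cv2.resize(w,(293,383)); cv2.imwrite('pics/fin.png',np.hstack([a,b]))
```

```text
22.4667 [ 0.49936035 -0.13632139  0.21950157] 0.999388280504481
```

View pics/fin.png

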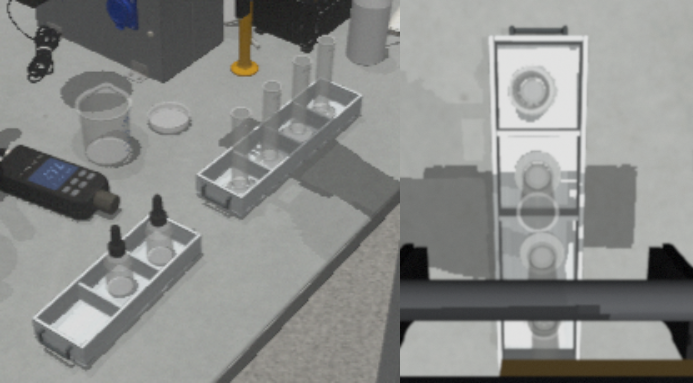

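All four cylinders stand upright in the set tray. Both bottles stand upright in the stock tray, and the gripper is clear above them.

```bash
python3 -c "
from bench import *
print(close_job())"
```

```text
the job is handed in; nothing more can be done
None
```

I moved the dropping bottle from the set tray to the middle (free) bay of the stock tray, then stood the spare measuring cylinder in the bay it left. The job was handed in at about 22.5 s on the robot clock; the hand-in reports no verdict.

- **Final picture:** It shows four cylinders upright in the set tray, one per bay, and both bottles upright in the stock tray. The gripper was open and clear above them.
- **Set-down heights:** I released each piece within about 1.5 mm of the height at which I had gripped it. The force readings stayed within noise (about 1 N) and never clearly showed contact with the floor.
- **Disagreement:** The wrist camera put things about 3–5 mm further towards +y than the top camera. I aimed between the two, which was well inside the bay clearance.

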